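# Unload the spray spindle and sort the model's wheels

### The job

The freshly painted wheels on the spray spindle are dry. First slide the stop collar off the free end of the rod and put it in the round steel dish; then take the wheels off one at a time, each time setting the wheel down, not dropping it, in the empty cell of the parts tray that already holds a wheel of its own kind before you take off the next. Leave the glass jar standing where it is.

Things in the scene. Friction and masses are not known exactly. Their poses are not given: they have to be found in the camera images.
- stand: Spray spindle, fixed: grey foot plate (x = 45 to 160 mm, 90 mm wide, 14 mm high), post 140 mm high, and a level steel rod, diameter 8 mm, sticking out from it to the robot's side. Origin on the bench under the rod; +x along the rod from free end to post, z up. Rod's centre line 110 mm above the bench at y = 0, free end at x = -95 mm; clamp block on the post begins at x = 116 mm.
- collar: Aluminium stop collar, its screw slack: plain ring, diameter 32 mm, 12 mm wide, bore 12 mm, 30 g. Hangs loosely on the rod, its middle about 20 mm in from the free end and 2 mm below the rod's centre line, some 29 mm free to the next wheel. Origin at its middle, x axis along the bore (along the rod at the start).
- road: Road wheel, the largest: 56 mm in diameter, 20 mm wide, twin rubber tyres with a groove between, olive disc. Bore 13 mm, flat side faces, 60 g. Hangs loosely on the rod, its middle 2.5 mm below the rod's centre line; the three wheels hang in any order, middles about 50 mm apart, some 30 mm free between them. Origin at its middle, x axis along its axle (along the rod at the start).
- sprocket: Drive sprocket: 46 mm over the teeth, 18 mm wide, two toothed rings, all olive. Bore 13 mm, flat side faces, 50 g. Hangs loosely on the rod, its middle 2.5 mm below the rod's centre line; the three wheels hang in any order, middles about 50 mm apart, some 30 mm free between them. Origin at its middle, x axis along its axle (along the rod at the start).
- roller: Return roller, the smallest wheel: 34 mm in diameter, 18 mm wide, one black tyre between olive rims. Bore 13 mm, flat side faces, 30 g. Hangs loosely on the rod, its middle 2.5 mm below the rod's centre line; the three wheels hang in any order, middles about 50 mm apart, some 30 mm free between them. Origin at its middle, x axis along its axle (along the rod at the start).
- tray_road: Fixed grey plastic tray, 150 x 84 mm, walls 24 mm high, 4 mm thick, floor 3 mm thick, two cells in line. The empty cell, 76 x 76 mm inside, is to be filled: origin in the middle of that empty cell, on the tray's underside. +x points to the other cell (62 x 76 mm, beyond a divider, away from the robot), where one road wheel lies flat. z up.
- tray_sprocket: Fixed grey plastic tray, 150 x 84 mm, walls 24 mm high, 4 mm thick, floor 3 mm thick, two cells in line. The empty cell, 76 x 76 mm inside, is to be filled: origin in the middle of that empty cell, on the tray's underside. +x points to the other cell (62 x 76 mm, beyond a divider, away from the robot), where one drive sprocket lies flat. z up.
- tray_roller: Fixed grey plastic tray, 150 x 84 mm, walls 24 mm high, 4 mm thick, floor 3 mm thick, two cells in line. The empty cell, 76 x 76 mm inside, is to be filled: origin in the middle of that empty cell, on the tray's underside. +x points to the other cell (62 x 76 mm, beyond a divider, away from the robot), where two return rollers lie flat. z up.
- dish: Fixed shallow round grey steel dish for the collar: 84 mm outside, 78 mm inside, rim 12 mm high, floor 3 mm thick. Origin at the middle of its underside, z up.
- jar: Closed glass jar with a black cap, 44 mm in diameter, 70 mm high, loose, the largest of four pots standing on the bench in front of the trays (the others are small paint pots under 40 mm high). Origin at the middle of its underside, z up.

How it is judged:
By the outcome, as a careful person would: the job done as asked, in the order asked, and still so for the second after the job is handed in, with the robot touching nothing.
It also fails if it takes over 122 s, if anything falls off the work surface, if the arm or the gripper's body presses on something with over 40 N, if the wrist force passes 120 N, or if a joint passes its speed limit or range.

### The arm

A 6-joint arm with a two-finger parallel gripper is mounted at the origin on the work surface. World frame = base frame: x ahead of the robot, y to its left, z up, the work surface at z = 0. Lengths are in mm, angles in rad, forces in N, time in s.
With the tool pointing down it reaches from about 275 to 775 mm from the base axis. Payload 14.6 kg.
Tool frame: the origin (TCP) lies where the fingers leave the gripper's body, on its centre line; the fingertips stand 73 mm ahead of it and the grasp point (between the pads) lies 54 mm ahead of it; x points along the fingers, z is the direction in which the jaws open and shut, and the axes are right-handed (so a half turn about x gives the same grasp; the last joint's range is limited). The gripper opens to 85 mm and grips with 20 to 120 N. Pads are 22 mm wide; open, the fingers measure 114 mm over their backs; the gripper's body (76 mm by 85 mm) begins 54 mm behind the grasp point. The pads swing forward as they close: fully open they stand 13 mm farther back than shut.
Start: joints at [1.19, 0.263, -0.048, 1.259, 0, 1.415], TCP at [117.545, 511.675, 303.878] pointing down, gripper open.
Joint ranges: [-2.65, 2.65], [-0.89, 1.7], [-1.18, 1.37], [-2.13, 2.11], [-1.35, 1.29], [-3.14, 3.14]. Speed limits (rad/s): [1.89, 1.89, 2.57, 2.79, 3.14, 3.14].

### API

Orientations are given as a unit quaternion [x, y, z, w].
In Python, from station import ctrl, optics gives the robot as it stands.
- The arm moves only by the shell command python3 -m handwheel 'ROWS' [FORCE]. ROWS is JSON, a list of rows, each a list of 3 entries, a list of its own where there are three numbers: the shift along the tool's x, y, z in units of 30 cm (1.0 is 30 cm), then the turn, a rotation vector about the tool's x, y, z in units of 90 degrees (1.0 is 90 degrees), then the closure in counts, from 0 (fully open) to 255 (shut). In form: [[[x, y, z], [rx, ry, rz], hand], ...]. A call has 1 to 20 rows; each row is the pose to reach, as a shift and turn from the pose commanded when the call began, along the tool's axes at that moment; what a row does not reach only later rows make up. A row lasts 1/12 s, in which the tool goes at most 41.7 mm and 7.16 degrees, less where a joint would pass 70% of its speed; a pose out of reach is approached as far as the arm can. A call with a number of a shift or a turn outside -1 to 1 is refused whole. A call with a gripper value outside its range is refused whole. The fingers move at their own pace and stop on an object; FORCE is the grip in N (left out, the last holds). Time passes only in rows, so rows that repeat a pose let the fingers close. It gives the time, the measured TCP pose, the force and the opening at its end, in the units of the state.
- ctrl.state(): the state, without advancing time (a new reading comes with each control period).
- optics.read_camera(name): name is "scene" or "side" or "wrist"; returns the picture (420x560x3 uint8, red, green, blue); there is no depth.
- optics.camera_params(name): a dict with "mtx" (3x3 intrinsics, pixels), "R" (3x3) and "t" (3): a world point X has camera coordinates R X + t. Camera axes: x right, y down, z forward; pixel columns grow to the right and rows downward; lengths in mm; the calibration is good to about 2 mm. A picture is of the moment at which its call begins: read the wrist's pose just before it. camera_params takes no time and is no camera call; for the wrist camera it gives the pose at the moment of the call.
- ctrl.close_job(): hands the job in, once; it reports no verdict.
The state is a dict: "t": time; "joints": joint angles; "dq": joint speeds; "effort": joint torques, N m; "position": TCP position; "tcp_rot": TCP orientation; "wrist_force": force on the tool from outside, world axes, zero at the start; "ft_torque": the same for the moment, N m; "width": finger opening in mm.
Only numpy, scipy, OpenCV 4.12 (cv2) and the standard library are available. Lean on these libraries where they do the work, as an engineer would, in place of code of your own. Each camera call takes 0.05 s, during which the arm holds its last target. There are 200 camera calls.

## Working session

There is one attempt and no reset: what is moved stays moved. The work goes in short steps, Python scripts to look and compute and a shell command to move; the robot and the scene stay as the last step left them, time stands still between calls to the robot, and variables do not carry over. Pictures are saved under pics/ and viewed, about 12 in all and at most 16, crops included, and the job is handed in when it is done.

```bash
ls; mkdir -p pics
python3 - <<'E'
from station import ctrl, optics
import cv2, numpy as np
print(ctrl.state())
for n in ("scene","side"):
    im=optics.read_camera(n); cv2.imwrite(f"pics/{n}0.png",im[:,:,::-1])
    p=optics.camera_params(n); print(n,{k:np.round(v,3).tolist() for k,v in p.items()})
E
```

```text
pics
{'t': 0.0, 'joints': array([ 1.18969142e+00,  2.63512984e-01, -4.89036403e-02,  1.25940861e+00,
        3.46909418e-05,  1.41551463e+00]), 'dq': array([ 1.15644742e-03, -2.40024648e-04, -3.42064607e-04, -8.16476184e-05,
        2.78262278e-04, -8.84020023e-04]), 'effort': array([ 3.13238597e-03, -6.37604427e+01,  3.84565043e+01,  1.34354635e-02,
        2.87203920e-05, -2.58781898e-05]), 'position': array([117.46962821, 511.49601481, 303.44243481]), 'tcp_rot': array([-0.44064935,  0.55347424,  0.44031094,  0.55282972]), 'wrist_force': array([-0.45429839,  0.13810637,  0.46876071]), 'ft_torque': array([-0.02369808, -0.02229643,  0.04685154]), 'width': 85.65377648530857}
scene {'mtx': [[537.838, 0.0, 287.732], [0.0, 537.838, 203.876], [0.0, 0.0, 1.0]], 'R': [[0.652, 0.759, -0.009], [0.546, -0.476, -0.689], [-0.527, 0.445, -0.724]], 't': [-339.208, -238.55, 1366.033]}
side {'mtx': [[536.655, 0.0, 273.73], [0.0, 536.655, 212.282], [0.0, 0.0, 1.0]], 'R': [[0.899, -0.437, 0.013], [-0.311, -0.659, -0.685], [0.308, 0.612, -0.729]], 't': [-503.056, 215.492, 848.715]}
```

View pics/scene0.png

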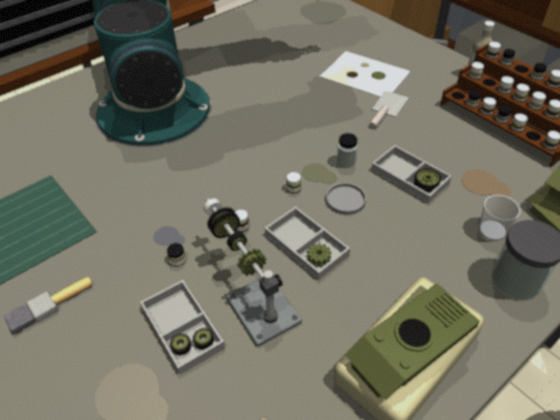

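View pics/side0.png

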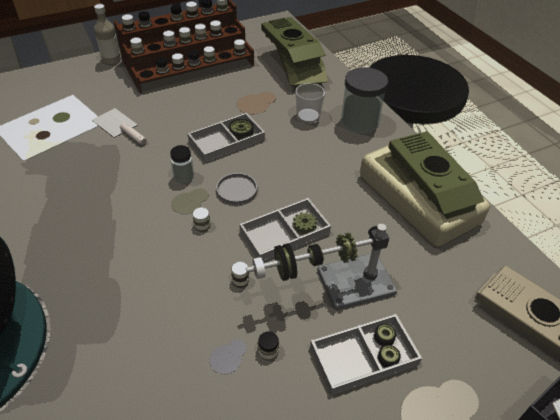

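The free end of the rod is at about (210,205) in the scene view. From there the order is collar, road, roller, sprocket. The trays are: road at (411,172), sprocket at (306,240), roller at (182,325). The dish is at (345,198) and the jar at (347,150). I'll enlarge crops so I can pick pixels.

Run:
```python
import cv2
for n,(x0,y0,x1,y1) in {"scene":(130,130,460,375),"side":(160,100,430,395)}.items():
    im=cv2.imread(f"pics/{n}0.png")[y0:y1,x0:x1]
    s=2.4 if n=="scene" else 2
    im=cv2.resize(im,None,fx=s,fy=s,interpolation=cv2.INTER_CUBIC); im=cv2.convertScaleAbs(im,alpha=1.4,beta=10)
    h,w=im.shape[:2]
    for x in range((x0//20+1)*20,x1,20): cv2.line(im,(int((x-x0)*s),0),(int((x-x0)*s),6),(0,255,255),1); cv2.putText(im,str(x),(int((x-x0)*s)-10,16),0,.35,(0,255,255))
    for y in range((y0//20+1)*20,y1,20): cv2.line(im,(0,int((y-y0)*s)),(6,int((y-y0)*s)),(0,255,255),1); cv2.putText(im,str(y),(8,int((y-y0)*s)+4),0,.35,(0,255,255))
    cv2.imwrite(f"pics/{n}0c.png",im); print(im.shape)
```

```text
(588, 792, 3)
(590, 540, 3)
```

View pics/scene0c.png

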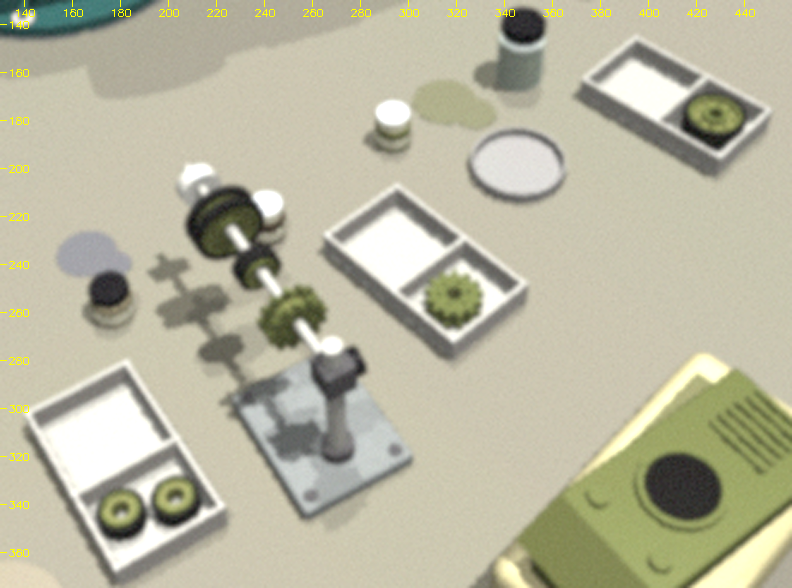

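View pics/side0c.png

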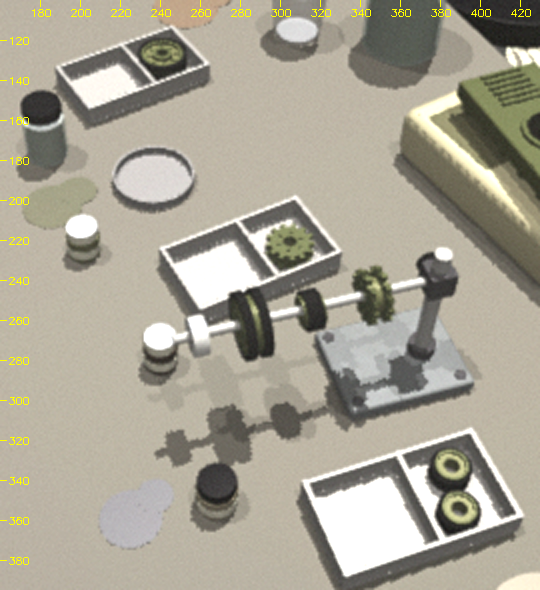

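```bash
cat > h.py <<'E'
import numpy as np
from station import ctrl, optics
from scipy.optimize import least_squares
from scipy.spatial.transform import Rotation as Rot
def proj(n,X,p=None):
    p=p or optics.camera_params(n); c=(np.atleast_2d(X)@np.array(p["R"]).T+np.array(p["t"])); q=c@np.array(p["mtx"]).T
    return q[:,:2]/q[:,2:]
def full(n,uv):
    uv=np.array(uv,float); return uv/2.4+130 if n=="scene" else uv/2+[160,100]
E
python3 - <<'E'
from h import *
P={c:optics.camera_params(c) for c in("scene","side")}
def fit(loc,obs,x0):
    loc=np.array(loc,float)
    def f(v):
        c,s=np.cos(v[2]),np.sin(v[2]); X=loc@np.array([[c,s,0],[-s,c,0],[0,0,1]])+[v[0],v[1],0]
        return np.concatenate([(proj(n,X[i],P[n])-full(n,o)).ravel() for n,i,o in obs])
    r=min((least_squares(f,[x0[0],x0[1],a]) for a in np.arange(-3,3,.5)),key=lambda r:r.cost)
    res=f(r.x); print(np.round(r.x[:2],1),"yaw deg",round(np.degrees(r.x[2])%360,1),"rms px",round(np.sqrt(np.mean(res**2)),2)); return r.x
# empty cell: centre origin; outer x from -42 to 108
T=[[-42,42,24],[108,42,24],[108,-42,24],[-42,-42,24]]
a=[0,1,2,3]
D={"road":([(637,38),(768,108),(716,160),(578,90)],[(58,70),(172,28),(209,66),(92,110)]),
"sprocket":([(397,187),(527,283),(452,342),(325,238)],[(161,250),(297,197),(341,245),(201,300)]),
"roller":([(127,362),(226,508),(118,572),(27,415)],[(303,482),(473,431),(522,512),(346,573)])}
for k,(s,d) in D.items():
    print(k,end=" "); fit(T,[("scene",a,s),("side",a,d)],(500,0))
F=[[45,45,14],[160,45,14],[160,-45,14],[45,-45,14]]
print("plate",end=" ");fit(F,[("scene",[2,3,0],[(411,457),(308,513),(234,396)]),("side",[0,1,2,3],[(317,333),(432,310),(473,380),(353,410)])],(450,200)) 
print("plate alt",end=" ");fit(F,[("scene",[1,2,3],[(411,457),(308,513),(234,396)]),("side",[0,1,2,3],[(317,333),(432,310),(473,380),(353,410)])],(450,200)) 
def tri(a,b,z=None):
    f=lambda X:np.concatenate([(proj("scene",X,P["scene"])-full("scene",a)).ravel(),(proj("side",X,P["side"])-full("side",b)).ravel()])
    r=least_squares(f,[500,0,50]); return r.x,np.abs(r.fun).max()
for k,a,b in [("collar",(199,183),(199,335)),("road",(226,222),(251,323)),("roller",(257,268),(312,310)),("sprocket",(293,316),(373,293)),("dish z12",(517,164),(153,176)),("jar top z70",(523,25),(41,105)),("whitepot",(268,205),(160,337)),("pot2",(394,113),(82,226)),("pot3",(109,288),(216,480))]:
    X,e=tri(a,b); print(k,np.round(X,1),round(e,2))
print(np.round(Rot.from_quat(ctrl.state()["tcp_rot"]).as_matrix(),3), {k:np.round(v,2).tolist() for k,v in optics.camera_params("wrist").items()})
E
```

```text
road [554.7 288.5] yaw deg 6.7 rms px 1.43
sprocket [549.6  -6.3] yaw deg 2.7 rms px 1.49
roller [ 545.9 -286.2] yaw deg 353.7 rms px 1.31
plate [ 561.4 -198.9] yaw deg 24.6 rms px 19.39
plate alt [ 541.8 -146. ] yaw deg 350.7 rms px 1.74
collar [ 467.4 -134.2  108.3] 0.77
road [ 510.2 -139.8  105.3] 0.33
roller [ 560.3 -148.6  104.7] 0.26
sprocket [ 612.3 -156.   106.5] 0.03
dish z12 [543.6 141.7   3.8] 0.15
jar top z70 [459.8 227.   63.2] 0.15
whitepot [460.3 -69.2  31.7] 0.38
pot2 [446.   82.1  32. ] 0.29
pot3 [ 445.2 -214.1   28.5] 0.2
[[-0.    -0.975  0.224]
 [-0.001  0.224  0.975]
 [-1.     0.    -0.001]] {'mtx': [[328.92, 0.0, 287.05], [0.0, 328.92, 213.45], [0.0, 0.0, 1.0]], 'R': [[0.22, 0.97, -0.0], [0.94, -0.22, 0.28], [0.27, -0.06, -0.96]], 't': [-524.96, -34.76, 379.44]}
```

```bash
cat >> h.py <<'E'
def plan(pts):
    """pts: list of (x,y,z,jaw_azimuth_deg); prints row entries from present pose"""
    s=ctrl.state(); p=s["position"]; R=Rot.from_quat(s["tcp_rot"]).as_matrix()
    for x,y,z,a in pts:
        a=np.radians(a); X=np.array([0,0,-1.]); Z=np.array([np.cos(a),np.sin(a),0]); T=np.c_[X,np.cross(Z,X),Z]
        print((x,y,z),np.round(R.T@(np.array([x,y,z])-p)/300,4).tolist(),np.round(Rot.from_matrix(R.T@T).as_rotvec()/(np.pi/2),4).tolist())
E
python3 -c "
from h import *
plan([(230,300,303,30),(350,110,300,0),(467.5,-134,290,-9)])"
```

```text
(230, 300, 303) [0.002, -0.5234, -0.6031] [0.5229, -0.0006, 0.0002]
(350, 110, 300) [0.0125, -1.0551, -1.1308] [0.8563, -0.0006, 0.0003]
(467.5, -134, 290) [0.0464, -1.6189, -1.8358] [0.9563, -0.0006, 0.0004]
```

```bash
python3 -m handwheel '[[[0,-0.95,-1],[0.956,0,0],165],[[0,-0.95,-1],[0.956,0,0],165],[[0,-0.95,-1],[0.956,0,0],165],[[0,-0.95,-1],[0.956,0,0],165],[[0,-0.95,-1],[0.956,0,0],165],[[0,-0.95,-1],[0.956,0,0],165],[[0,-0.95,-1],[0.956,0,0],165],[[0,-0.95,-1],[0.956,0,0],165],[[0,-0.95,-1],[0.956,0,0],165],[[0,-0.95,-1],[0.956,0,0],165],[[0,-0.95,-1],[0.956,0,0],165],[[0,-0.95,-1],[0.956,0,0],165],[[0,-0.95,-1],[0.956,0,0],165],[[0,-0.95,-1],[0.956,0,0],165]]' 40; python3 -c "
from h import *
plan([(467.5,-134,280,-9)])"
```

```text
t: 1.27
position: [328.0, 155.4, 303.8]
tcp_rot: [0.055, 0.705, -0.055, 0.705]
wrist_force: [-0.4, 0.2, 0.7]
width: 30.3
(467.5, -134, 280) [0.0791, -0.8814, 0.6083] [0.0013, -0.0002, 0.0]
```

```bash
python3 -m handwheel '[[[0.08,-0.88,0.608],[0,0,0],165],[[0.08,-0.88,0.608],[0,0,0],165],[[0.08,-0.88,0.608],[0,0,0],165],[[0.08,-0.88,0.608],[0,0,0],165],[[0.08,-0.88,0.608],[0,0,0],165],[[0.08,-0.88,0.608],[0,0,0],165],[[0.08,-0.88,0.608],[0,0,0],165],[[0.08,-0.88,0.608],[0,0,0],165],[[0.08,-0.88,0.608],[0,0,0],165],[[0.08,-0.88,0.608],[0,0,0],165],[[0.08,-0.88,0.608],[0,0,0],165]]'
python3 - <<'E'
from h import *
import cv2
p=optics.camera_params("wrist"); im=optics.read_camera("wrist"); cv2.imwrite("pics/w1.png",im[:,:,::-1])
print(ctrl.state()["position"], -np.array(p["R"]).T@p["t"])
u=np.array([np.cos(np.radians(-9)),np.sin(np.radians(-9))])
for s in(-95,-75,-32,18,70,116):
    print(s,proj("wrist",[541.8+s*u[0],-146+s*u[1],110],p).round(1))
E
```

```text
t: 2.18
position: [466.9, -132.8, 279.7]
tcp_rot: [0.054, 0.705, -0.054, 0.705]
wrist_force: [-0.2, 0.3, 1.1]
width: 30.1
[ 466.82327775 -132.51671771  279.92657074] [476.9895973  -62.96209464 349.96142178]
-95 [[263.2 217.3]]
-75 [[289.5 217.3]]
-32 [[346.  217.5]]
18 [[411.6 217.7]]
70 [[479.9 217.9]]
116 [[540.2 218. ]]
```

View pics/w1.png

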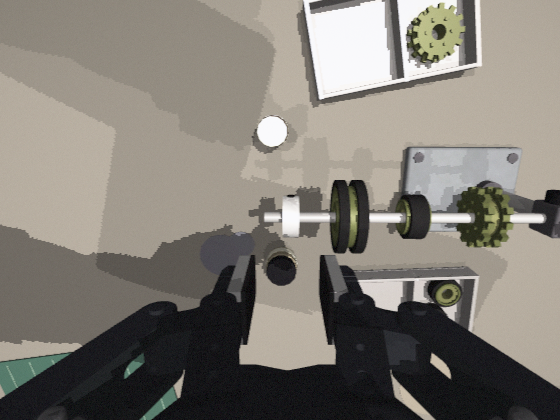

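The wrist view agrees with the model: free end at (265,217), collar at (290,216), road at 350, roller at 413, sprocket at 484, and the rod level at row 217. The yaw is -9°. Next I go down on the collar.

```bash
python3 -c "
from h import *
plan([(468.1,-134.3,189,-9)])"
```

```text
(468.1, -134.3, 189) [0.3031, -0.0053, 0.0052] [0.0024, -0.0002, -0.0002]
```

```bash
python3 -m handwheel '[[[0.1,-0.005,0.005],[0.002,0,0],165],[[0.2,-0.005,0.005],[0.002,0,0],165],[[0.25,-0.005,0.005],[0.002,0,0],165],[[0.28,-0.005,0.005],[0.002,0,0],165],[[0.303,-0.005,0.005],[0.002,0,0],165],[[0.303,-0.005,0.005],[0.002,0,0],165],[[0.303,-0.005,0.005],[0.002,0,0],180],[[0.303,-0.005,0.005],[0.002,0,0],195],[[0.303,-0.005,0.005],[0.002,0,0],210],[[0.303,-0.005,0.005],[0.002,0,0],225],[[0.303,-0.005,0.005],[0.002,0,0],255],[[0.303,-0.005,0.005],[0.002,0,0],255],[[0.303,-0.005,0.005],[0.002,0,0],255],[[0.303,-0.005,0.005],[0.002,0,0],255]]' 40
python3 - <<'E'
from h import *
import cv2
im=optics.read_camera("wrist"); im2=optics.read_camera("side")[180:340,200:400]
im=np.hstack([im[120:340,180:400],cv2.resize(im2,(275,220))]); cv2.imwrite("pics/w2.png",im[:,:,::-1])
E
```

```text
t: 3.4
position: [468.7, -135.6, 189.7]
tcp_rot: [0.056, 0.704, -0.057, 0.705]
wrist_force: [-0.4, 0.7, 7.4]
width: 10.3
```

View pics/w2.png

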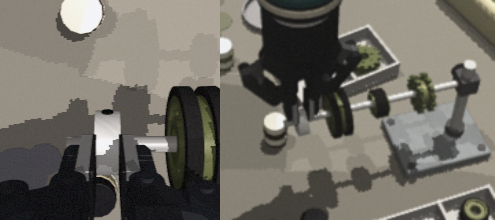

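The collar is between the pads. I lift it 2 mm and pull it off.

```bash
python3 -m handwheel '[[[-0.007,0,0],[0,0,0],255],[[-0.007,0,0],[0,0,0],255],[[-0.007,0,-0.02],[0,0,0],255],[[-0.007,0,-0.05],[0,0,0],255],[[-0.007,0,-0.08],[0,0,0],255],[[-0.007,0,-0.11],[0,0,0],255],[[-0.007,0,-0.15],[0,0,0],255],[[-0.007,0,-0.17],[0,0,0],255],[[-0.007,0,-0.17],[0,0,0],255]]'
python3 - <<'E'
from h import *
import cv2
im=optics.read_camera("wrist"); im2=optics.read_camera("side")[180:340,180:380]
im=np.hstack([im[120:340,180:400],cv2.resize(im2,(275,220))]); cv2.imwrite("pics/w3.png",im[:,:,::-1])
plan([(380,-60,280,45),(543.6,141.7,280,51)])
E
```

```text
t: 4.25
position: [416.5, -127.0, 191.2]
tcp_rot: [0.057, 0.705, -0.057, 0.705]
wrist_force: [1.0, 0.5, -1.1]
width: 10.2
(380, -60, 280) [-0.2959, 0.2017, -0.1607] [-0.6019, 0.0003, 0.0003]
(543.6, 141.7, 280) [-0.2957, 0.9523, 0.2704] [-0.6686, 0.0003, 0.0003]
```

View pics/w3.png

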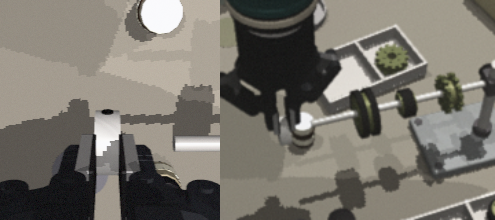

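```bash
python3 -m handwheel '[[[-0.1,0,-0.05],[0,0,0],255],[[-0.2,0,-0.05],[0,0,0],255],[[-0.2,0.1,0],[0,0,0],255],[[-0.2,0.952,0.27],[0,0,0],255],[[-0.2,0.952,0.27],[0,0,0],255],[[-0.2,0.952,0.27],[0,0,0],255],[[-0.2,0.952,0.27],[0,0,0],255],[[-0.2,0.952,0.27],[0,0,0],255],[[-0.2,0.952,0.27],[0,0,0],255],[[-0.2,0.952,0.27],[0,0,0],255],[[-0.2,0.952,0.27],[0,0,0],255],[[-0.2,0.952,0.27],[0,0,0],255],[[-0.2,0.952,0.27],[0,0,0],255],[[-0.2,0.952,0.27],[0,0,0],255]]'
python3 - <<'E'
from h import *
import cv2
p=optics.camera_params("wrist"); im=optics.read_camera("wrist"); cv2.imwrite("pics/w4.png",im[:,:,::-1])
print(proj("wrist",[[543.6,141.7,3],[543.6,141.7,12]],p))
plan([(543.6,141.7,115,-9),(543.6,141.7,101,-9)])
E
```

```text
t: 5.52
position: [543.3, 141.0, 251.1]
tcp_rot: [0.057, 0.705, -0.057, 0.705]
wrist_force: [0.3, -0.4, 0.2]
width: 10.2
[[287.96092324 192.38334302]
 [287.99012752 194.389485  ]]
(543.6, 141.7, 115) [0.4541, 0.003, 0.0006] [-0.0025, 0.0001, 0.0]
(543.6, 141.7, 101) [0.5008, 0.003, 0.0006] [-0.0025, 0.0001, 0.0]
```

View pics/w4.png

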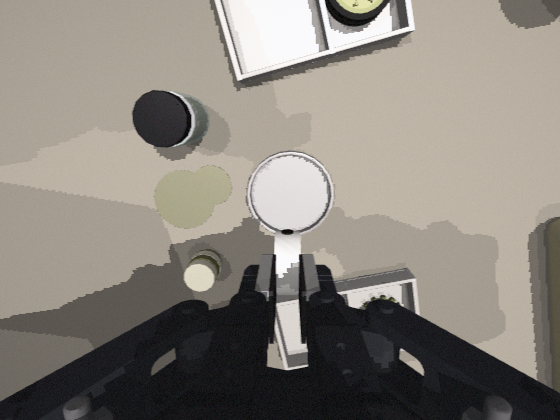

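Dish centre is at (290,193) against a prediction of (288,194), and the collar is straight in the pads. I lower it.

```bash
python3 -m handwheel '[[[0.12,0.003,0.003],[0,0,0],255],[[0.24,0.003,0.003],[0,0,0],255],[[0.34,0.003,0.003],[0,0,0],255],[[0.42,0.003,0.003],[0,0,0],255],[[0.46,0.003,0.003],[0,0,0],255],[[0.48,0.003,0.003],[0,0,0],255],[[0.487,0.003,0.003],[0,0,0],255],[[0.492,0.003,0.003],[0,0,0],255],[[0.496,0.003,0.003],[0,0,0],255],[[0.499,0.003,0.003],[0,0,0],255],[[0.499,0.003,0.003],[0,0,0],255]]'
```

```text
t: 6.48
position: [544.7, 142.5, 101.9]
tcp_rot: [0.057, 0.705, -0.056, 0.705]
wrist_force: [1.4, -0.3, -0.8]
width: 10.3
```

```bash
python3 -m handwheel '[[[0.002,0,0],[0,0,0],255],[[0.004,0,0],[0,0,0],255],[[0.004,0,0],[0,0,0],255]]';python3 -m handwheel '[[[0.002,0,0],[0,0,0],255],[[0.004,0,0],[0,0,0],255],[[0.004,0,0],[0,0,0],255]]';python3 -m handwheel '[[[0.002,0,0],[0,0,0],255],[[0.004,0,0],[0,0,0],255],[[0.004,0,0],[0,0,0],255]]'
```

```text
t: 6.73
position: [544.6, 142.5, 100.4]
tcp_rot: [0.056, 0.705, -0.056, 0.705]
wrist_force: [0.2, -0.3, 1.2]
width: 10.4
t: 6.98
position: [544.9, 142.6, 100.2]
tcp_rot: [0.057, 0.704, -0.056, 0.705]
wrist_force: [-4.4, -1.2, 19.7]
width: 10.2
t: 7.23
position: [545.2, 142.6, 100.0]
tcp_rot: [0.057, 0.704, -0.056, 0.706]
wrist_force: [-8.5, -0.4, 35.5]
width: 10.2
```

Contact was at TCP z of about 100.3. I back off the last steps and open gently.

```bash
python3 -m handwheel '[[[-0.007,0,0],[0,0,0],255],[[-0.007,0,0],[0,0,0],255],[[-0.007,0,0],[0,0,0],222],[[-0.007,0,0],[0,0,0],215],[[-0.007,0,0],[0,0,0],205],[[-0.007,0,0],[0,0,0],195],[[-0.007,0,0],[0,0,0],185],[[-0.007,0,0],[0,0,0],175],[[-0.007,0,0],[0,0,0],165],[[-0.02,0,0],[0,0,0],155],[[-0.06,0,0],[0,0,0],147],[[-0.16,0,0],[0,0,0],147],[[-0.28,0,0],[0,0,0],147],[[-0.4,0,0],[0,0,0],147],[[-0.52,0,0],[0,0,0],147],[[-0.52,0,0],[0,0,0],147]]'
python3 - <<'E'
from h import *
import cv2
s=optics.read_camera("scene")[150:290,190:400]; w=optics.read_camera("wrist")
cv2.imwrite("pics/w5.png",np.hstack([cv2.resize(s,(315,210)),w[130:340,180:400]])[:,:,::-1])
c,si=np.cos(np.radians(-9)),np.sin(np.radians(-9))
g=lambda s:(541.8+s*c,-146+s*si)
plan([(*g(-29.3),255,-9),(*g(-29.3),189,-9)])
E
```

```text
t: 8.57
position: [546.1, 142.7, 260.6]
tcp_rot: [0.057, 0.702, -0.056, 0.708]
wrist_force: [-0.0, -0.4, 0.5]
width: 36.3
(np.float64(512.8607316205624), np.float64(-141.41647017432123), 255) [0.0, -0.9515, 0.0451] [-0.0017, 0.0017, -0.0005]
(np.float64(512.8607316205624), np.float64(-141.41647017432123), 189) [0.22, -0.9517, 0.0445] [-0.0017, 0.0017, -0.0005]
```

View pics/w5.png

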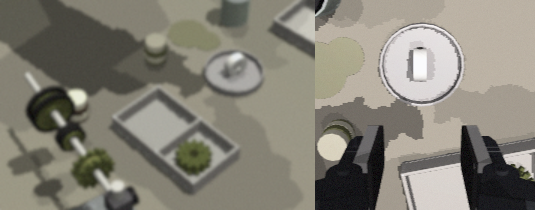

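The collar is standing in the dish. Now the road wheel.

```bash
python3 -m handwheel '[[[0,-0.951,0.045],[0,0.0017,0],147],[[0,-0.951,0.045],[0,0.0017,0],147],[[0,-0.951,0.045],[0,0.0017,0],147],[[0,-0.951,0.045],[0,0.0017,0],147],[[0,-0.951,0.045],[0,0.0017,0],147],[[0,-0.951,0.045],[0,0.0017,0],147],[[0,-0.951,0.045],[0,0.0017,0],147],[[0,-0.951,0.045],[0,0.0017,0],147],[[0,-0.951,0.045],[0,0.0017,0],147],[[0,-0.951,0.045],[0,0.0017,0],147],[[0,-0.951,0.045],[0,0.0017,0],147]]'
python3 - <<'E'
from h import *
import cv2
w=optics.read_camera("wrist"); p=optics.camera_params("wrist")
cv2.imwrite("pics/w6.png",w[120:340,180:460][:,:,::-1])
c,si=np.cos(np.radians(-9)),np.sin(np.radians(-9))
g=lambda s:(541.8+s*c,-146+s*si)
print(proj("wrist",[[*g(s),110] for s in(-95,-29.3,19,73)],p).round(1)-[180,120])
plan([(*g(-29.3),191,-9)])
E
```

```text
t: 9.58
position: [512.3, -140.3, 253.3]
tcp_rot: [0.056, 0.706, -0.056, 0.704]
wrist_force: [-0.2, -0.4, -0.2]
width: 35.9
[[ 14.  108.3]
 [109.8 108.1]
 [180.4 108. ]
 [259.5 107.9]]
(np.float64(512.8607316205624), np.float64(-141.41647017432123), 191) [0.208, -0.0041, 0.003] [-0.0007, -0.0022, -0.0002]
```

View pics/w6.png

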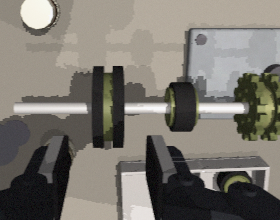

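Road is at (108,108) in the crop, about 1 mm from the prediction. The roller is at 182 and the sprocket at about 258.

```bash
python3 -m handwheel '[[[0.06,-0.004,0.001],[0,-0.002,0],147],[[0.13,-0.004,0.001],[0,-0.002,0],147],[[0.18,-0.004,0.001],[0,-0.002,0],147],[[0.207,-0.004,0.001],[0,-0.002,0],147],[[0.207,-0.004,0.001],[0,-0.002,0],147],[[0.207,-0.004,0.001],[0,-0.002,0],165],[[0.207,-0.004,0.001],[0,-0.002,0],180],[[0.207,-0.004,0.001],[0,-0.002,0],195],[[0.207,-0.004,0.001],[0,-0.002,0],210],[[0.207,-0.004,0.001],[0,-0.002,0],255],[[0.207,-0.004,0.001],[0,-0.002,0],255],[[0.207,-0.004,0.001],[0,-0.002,0],255]]'
python3 -m handwheel '[[[-0.008,0,0],[0,0,0],255],[[-0.008,0,0],[0,0,0],255],[[-0.008,0,-0.02],[0,0,0],255],[[-0.008,0,-0.05],[0,0,0],255],[[-0.008,0,-0.1],[0,0,0],255],[[-0.008,0,-0.15],[0,0,0],255],[[-0.008,0,-0.2],[0,0,0],255],[[-0.008,0,-0.25],[0,0,0],255],[[-0.008,0,-0.29],[0,0,0],255],[[-0.008,0,-0.32],[0,0,0],255],[[-0.008,0,-0.32],[0,0,0],255]]'
python3 -c "
from h import *
plan([(420,-60,280,-9),(480,180,290,6),(554.7,288.5,290,6)])"
```

```text
t: 10.63
position: [512.8, -142.6, 192.6]
tcp_rot: [0.056, 0.704, -0.057, 0.706]
wrist_force: [-0.1, 1.4, 6.7]
width: 19.3
t: 11.55
position: [415.6, -126.7, 194.1]
tcp_rot: [0.057, 0.705, -0.057, 0.705]
wrist_force: [0.8, -0.7, -1.1]
width: 19.0
(420, -60, 280) [-0.2864, 0.2219, -0.0213] [-0.002, -0.0002, -0.0001]
(480, 180, 290) [-0.3196, 1.0436, 0.0485] [-0.1687, -0.0002, -0.0001]
(554.7, 288.5, 290) [-0.3196, 1.4403, 0.2366] [-0.1687, -0.0002, -0.0001]
```

```bash
python3 -m handwheel '[[[-0.1,0,-0.03],[0,0,0],255],[[-0.2,0,-0.03],[0,0,0],255],[[-0.28,0.08,-0.02],[0,0,0],255],[[-0.3,0.2,0],[-0.05,0,0],255],[[-0.3,1,0.12],[-0.17,0,0],255],[[-0.3,1,0.12],[-0.17,0,0],255],[[-0.3,1,0.12],[-0.17,0,0],255],[[-0.3,1,0.12],[-0.17,0,0],255],[[-0.3,1,0.12],[-0.17,0,0],255],[[-0.3,1,0.12],[-0.17,0,0],255],[[-0.3,1,0.12],[-0.17,0,0],255],[[-0.3,1,0.12],[-0.17,0,0],255],[[-0.3,1,0.12],[-0.17,0,0],255],[[-0.3,1,0.12],[-0.17,0,0],255]]'
python3 -c "
from h import *
plan([(554.7,288.5,250,6.7)])"
```

```text
t: 12.72
position: [500.7, 162.3, 284.1]
tcp_rot: [-0.038, 0.706, 0.037, 0.706]
wrist_force: [-0.5, -0.3, -0.6]
width: 19.2
(554.7, 288.5, 250) [0.1135, 0.3992, 0.2235] [-0.0068, 0.0002, 0.0002]
```

```bash
python3 -m handwheel '[[[0.11,0.4,0.223],[-0.007,0,0],255],[[0.11,0.4,0.223],[-0.007,0,0],255],[[0.11,0.4,0.223],[-0.007,0,0],255],[[0.11,0.4,0.223],[-0.007,0,0],255],[[0.11,0.4,0.223],[-0.007,0,0],255],[[0.11,0.4,0.223],[-0.007,0,0],255]]'
python3 - <<'E'
from h import *
import cv2
p=optics.camera_params("wrist");w=optics.read_camera("wrist")
cv2.imwrite("pics/w7.png",w[60:400,140:500][:,:,::-1])
print(proj("wrist",[[554.7,288.5,3]],p)-[140,60])
plan([(554.7,288.5,z,6.7) for z in(125,119,116.5)])
E
```

```text
t: 13.22
position: [554.6, 289.0, 250.7]
tcp_rot: [-0.042, 0.706, 0.041, 0.706]
wrist_force: [-0.6, -1.2, 0.6]
width: 19.0
[[147.66406056 133.86750507]]
(554.7, 288.5, 125) [0.4206, 0.0002, 0.0005] [0.0002, 0.0001, 0.0003]
(554.7, 288.5, 119) [0.4406, 0.0002, 0.0005] [0.0002, 0.0001, 0.0003]
(554.7, 288.5, 116.5) [0.449, 0.0002, 0.0005] [0.0002, 0.0001, 0.0003]
```

View pics/w7.png

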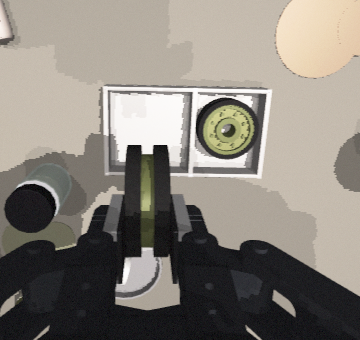

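The empty cell's centre is at about (148,132) in the crop, which matches the prediction. I lower the wheel.

```bash
python3 -m handwheel '[[[0.12,0,0],[0,0,0],255],[[0.24,0,0],[0,0,0],255],[[0.34,0,0],[0,0,0],255],[[0.4,0,0],[0,0,0],255],[[0.43,0,0],[0,0,0],255],[[0.44,0,0],[0,0,0],255],[[0.444,0,0],[0,0,0],255],[[0.448,0,0],[0,0,0],255],[[0.448,0,0],[0,0,0],255]]'; python3 -m handwheel '[[[0.002,0,0],[0,0,0],255],[[0.004,0,0],[0,0,0],255],[[0.004,0,0],[0,0,0],255]]'
```

```text
t: 14.02
position: [555.1, 289.6, 117.9]
tcp_rot: [-0.042, 0.705, 0.042, 0.707]
wrist_force: [-0.1, 0.5, -0.7]
width: 18.9
t: 14.27
position: [554.6, 289.7, 115.8]
tcp_rot: [-0.042, 0.706, 0.042, 0.706]
wrist_force: [0.9, -0.7, -1.6]
width: 19.0
```

```bash
python3 -m handwheel '[[[0.002,0,0],[0,0,0],255],[[0.004,0,0],[0,0,0],255],[[0.004,0,0],[0,0,0],255]]'; python3 -m handwheel '[[[0.001,0,0],[0,0,0],255],[[0.003,0,0],[0,0,0],255],[[0.003,0,0],[0,0,0],255]]'
```

```text
t: 14.52
position: [554.7, 289.8, 115.6]
tcp_rot: [-0.042, 0.705, 0.042, 0.706]
wrist_force: [-5.3, -1.2, 16.2]
width: 19.2
t: 14.77
position: [554.7, 289.8, 115.5]
tcp_rot: [-0.042, 0.705, 0.042, 0.707]
wrist_force: [-6.8, -2.8, 26.7]
width: 18.8
```

```bash
python3 -m handwheel '[[[-0.005,0,0],[0,0,0],255],[[-0.005,0,0],[0,0,0],255],[[-0.005,0,0],[0,0,0],198],[[-0.005,0,0],[0,0,0],190],[[-0.005,0,0],[0,0,0],182],[[-0.005,0,0],[0,0,0],172],[[-0.005,0,0],[0,0,0],162],[[-0.005,0,0],[0,0,0],152],[[-0.005,0,0],[0,0,0],147],[[-0.02,0,0],[0,0,0],147],[[-0.06,0,0],[0,0,0],147],[[-0.16,0,0],[0,0,0],147],[[-0.28,0,0],[0,0,0],147],[[-0.4,0,0],[0,0,0],147],[[-0.5,0,0],[0,0,0],147],[[-0.5,0,0],[0,0,0],147]]'
python3 - <<'E'
from h import *
import cv2
w=optics.read_camera("wrist"); s=optics.read_camera("scene")[110:290,190:460]
cv2.imwrite("pics/w8.png",np.hstack([w[60:360,140:440],cv2.resize(s,(450,300))])[:,:,::-1])
c,si=np.cos(np.radians(-9)),np.sin(np.radians(-9))
g=lambda s:(541.8+s*c,-146+s*si)
plan([(*g(20),265,-9)])
E
```

```text
t: 16.1
position: [555.8, 290.2, 269.8]
tcp_rot: [-0.041, 0.703, 0.043, 0.709]
wrist_force: [0.8, 0.2, -0.1]
width: 36.2
(np.float64(561.5537668119027), np.float64(-149.1286893008046), 265) [-0.0021, -1.4555, -0.1503] [0.1753, 0.0018, -0.0005]
```

View pics/w8.png

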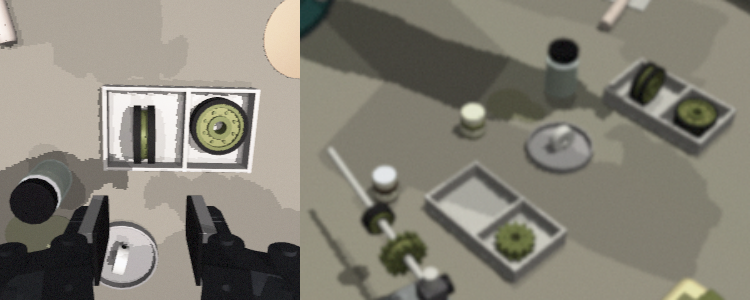

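The road wheel stands in its cell and the collar in the dish; the jar has not moved. Next, the roller.

```bash
python3 -m handwheel '[[[0,-1,-0.1],[0.175,0.001,0],147],[[0,-1,-0.1],[0.175,0.001,0],147],[[0,-1,-0.1],[0.175,0.001,0],147],[[0,-1,-0.1],[0.175,0.001,0],147],[[0,-1,-0.1],[0.175,0.001,0],147],[[0,-1,-0.1],[0.175,0.001,0],147],[[0,-1,-0.1],[0.175,0.001,0],147],[[0,-1,-0.1],[0.175,0.001,0],147],[[0,-1,-0.1],[0.175,0.001,0],147],[[0,-1,-0.1],[0.175,0.001,0],147]]';  python3 -c "
from h import *
c,si=np.cos(np.radians(-9)),np.sin(np.radians(-9))
g=lambda s:(541.8+s*c,-146+s*si)
plan([(*g(20),250,-9)])"
```

```text
t: 17.03
position: [559.7, -12.0, 262.5]
tcp_rot: [0.056, 0.706, -0.056, 0.704]
wrist_force: [0.5, -0.3, 0.1]
width: 36.1
(np.float64(561.5537668119027), np.float64(-149.1286893008046), 250) [0.0415, -0.4505, 0.0782] [-0.0006, -0.0018, -0.0]
```

```bash
python3 -m handwheel '[[[0.042,-0.45,0.078],[0,-0.001,0],147],[[0.042,-0.45,0.078],[0,-0.001,0],147],[[0.042,-0.45,0.078],[0,-0.001,0],147],[[0.042,-0.45,0.078],[0,-0.001,0],147],[[0.042,-0.45,0.078],[0,-0.001,0],147],[[0.042,-0.45,0.078],[0,-0.001,0],147],[[0.042,-0.45,0.078],[0,-0.001,0],147]]';  python3 - <<'E'
from h import *
import cv2
w=optics.read_camera("wrist"); p=optics.camera_params("wrist")
cv2.imwrite("pics/w9.png",w[120:340,180:460][:,:,::-1])
c,si=np.cos(np.radians(-9)),np.sin(np.radians(-9))
g=lambda s:(541.8+s*c,-146+s*si)
print(proj("wrist",[[*g(s),110] for s in(-95,20,72.5)],p).round(1)-[180,120])
plan([(*g(20),189,-9)])
E
```

```text
t: 17.62
position: [562.2, -147.0, 250.7]
tcp_rot: [0.055, 0.705, -0.055, 0.705]
wrist_force: [0.4, 0.5, 0.2]
width: 36.1
[[-62.2 110.6]
 [107.6 110.8]
 [185.  110.9]]
(np.float64(561.5537668119027), np.float64(-149.1286893008046), 189) [0.206, -0.0074, -0.0012] [0.0015, 0.0002, -0.0001]
```

View pics/w9.png

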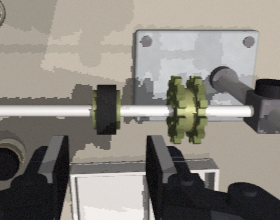

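The roller is at (106,110) in the crop, s ≈ 19. The sprocket is at 187, s ≈ 73.5.

```bash
python3 -m handwheel '[[[0.06,-0.007,-0.005],[0.001,0,0],147],[[0.13,-0.007,-0.005],[0.001,0,0],147],[[0.18,-0.007,-0.005],[0.001,0,0],147],[[0.206,-0.007,-0.005],[0.001,0,0],147],[[0.206,-0.007,-0.005],[0.001,0,0],147],[[0.206,-0.007,-0.005],[0.001,0,0],165],[[0.206,-0.007,-0.005],[0.001,0,0],180],[[0.206,-0.007,-0.005],[0.001,0,0],195],[[0.206,-0.007,-0.005],[0.001,0,0],210],[[0.206,-0.007,-0.005],[0.001,0,0],255],[[0.206,-0.007,-0.005],[0.001,0,0],255],[[0.206,-0.007,-0.005],[0.001,0,0],255]]'
python3 -m handwheel '[[[-0.008,0,0],[0,0,0],255],[[-0.008,0,0],[0,0,0],255],[[-0.008,0,-0.02],[0,0,0],255],[[-0.008,0,-0.05],[0,0,0],255],[[-0.008,0,-0.1],[0,0,0],255],[[-0.008,0,-0.15],[0,0,0],255],[[-0.008,0,-0.2],[0,0,0],255],[[-0.008,0,-0.25],[0,0,0],255],[[-0.008,0,-0.3],[0,0,0],255],[[-0.008,0,-0.35],[0,0,0],255],[[-0.008,0,-0.4],[0,0,0],255],[[-0.008,0,-0.44],[0,0,0],255],[[-0.008,0,-0.48],[0,0,0],255],[[-0.008,0,-0.5],[0,0,0],255],[[-0.008,0,-0.5],[0,0,0],255]]'
python3 -c "
from h import *
plan([(430,-200,260,-6.3),(545.9,-286.2,260,-6.3)])"
```

```text
t: 18.67
position: [560.7, -150.7, 190.0]
tcp_rot: [0.056, 0.704, -0.056, 0.706]
wrist_force: [-1.5, 2.2, 5.8]
width: 16.3
t: 19.92
position: [410.7, -126.6, 191.4]
tcp_rot: [0.056, 0.705, -0.056, 0.705]
wrist_force: [-0.0, -0.2, -0.7]
width: 16.6
(430, -200, 260) [-0.2287, -0.2315, 0.1021] [-0.031, 0.0, 0.0001]
(545.9, -286.2, 260) [-0.2286, -0.4542, 0.529] [-0.031, 0.0, 0.0001]
```

```bash
python3 -m handwheel '[[[-0.1,0,-0.02],[0,0,0],255],[[-0.2,0,-0.02],[0,0,0],255],[[-0.228,-0.1,0],[-0.03,0,0],255],[[-0.228,-0.2,0.1],[-0.03,0,0],255],[[-0.228,-0.454,0.529],[-0.03,0,0],255],[[-0.228,-0.454,0.529],[-0.03,0,0],255],[[-0.228,-0.454,0.529],[-0.03,0,0],255],[[-0.228,-0.454,0.529],[-0.03,0,0],255],[[-0.228,-0.454,0.529],[-0.03,0,0],255],[[-0.228,-0.454,0.529],[-0.03,0,0],255],[[-0.228,-0.454,0.529],[-0.03,0,0],255]]'
python3 - <<'E'
from h import *
import cv2
p=optics.camera_params("wrist");w=optics.read_camera("wrist")
cv2.imwrite("pics/w10.png",w[60:400,140:500][:,:,::-1])
print(proj("wrist",[[545.9,-286.2,3]],p)-[140,60])
plan([(545.9,-286.2,z,-6.3) for z in(110,104,102.5)])
E
```

```text
t: 20.83
position: [547.2, -286.1, 259.5]
tcp_rot: [0.039, 0.706, -0.039, 0.706]
wrist_force: [0.4, 0.1, -0.3]
width: 16.6
[[146.48930277 131.69478058]]
(545.9, -286.2, 110) [0.4995, -0.0013, -0.0035] [-0.0006, 0.0001, 0.0]
(545.9, -286.2, 104) [0.5195, -0.0013, -0.0035] [-0.0006, 0.0001, 0.0]
(545.9, -286.2, 102.5) [0.5245, -0.0013, -0.0035] [-0.0006, 0.0001, 0.0]
```

View pics/w10.png

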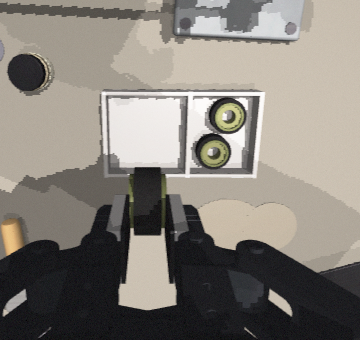

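The roller's cell is centred at about (146,134) in the crop, as predicted. I lower it.

```bash
python3 -m handwheel '[[[0.12,0,0],[0,0,0],255],[[0.24,0,0],[0,0,0],255],[[0.36,0,-0.002],[0,0,0],255],[[0.45,0,-0.003],[0,0,0],255],[[0.49,0,-0.003],[0,0,0],255],[[0.51,0,-0.003],[0,0,0],255],[[0.517,0,-0.003],[0,0,0],255],[[0.522,0,-0.003],[0,0,0],255],[[0.524,0,-0.003],[0,0,0],255],[[0.524,0,-0.003],[0,0,0],255]]'; python3 -m handwheel '[[[0.002,0,0],[0,0,0],255],[[0.004,0,0],[0,0,0],255],[[0.004,0,0],[0,0,0],255]]'
```

```text
t: 21.72
position: [546.9, -286.6, 103.7]
tcp_rot: [0.039, 0.705, -0.04, 0.707]
wrist_force: [0.2, 0.3, -0.7]
width: 16.4
t: 21.97
position: [546.8, -286.6, 102.0]
tcp_rot: [0.039, 0.706, -0.04, 0.706]
wrist_force: [-0.5, 0.5, 4.1]
width: 16.7
```

```bash
python3 -m handwheel '[[[0.001,0,0],[0,0,0],255],[[0.002,0,0],[0,0,0],255],[[0.002,0,0],[0,0,0],255]]'
```

```text
t: 22.22
position: [546.9, -286.7, 101.9]
tcp_rot: [0.039, 0.705, -0.04, 0.707]
wrist_force: [-2.6, 1.3, 12.9]
width: 16.3
```

In contact. I release and rise.

```bash
python3 -m handwheel '[[[-0.003,0,0],[0,0,0],255],[[-0.003,0,0],[0,0,0],255],[[-0.003,0,0],[0,0,0],206],[[-0.003,0,0],[0,0,0],198],[[-0.003,0,0],[0,0,0],190],[[-0.003,0,0],[0,0,0],180],[[-0.003,0,0],[0,0,0],170],[[-0.003,0,0],[0,0,0],160],[[-0.003,0,0],[0,0,0],150],[[-0.02,0,0],[0,0,0],147],[[-0.06,0,0],[0,0,0],147],[[-0.16,0,0],[0,0,0],147],[[-0.28,0,0],[0,0,0],147],[[-0.4,0,0],[0,0,0],147],[[-0.52,0,0],[0,0,0],147],[[-0.52,0,0],[0,0,0],147]]'
python3 - <<'E'
from h import *
import cv2
cv2.imwrite("pics/w11.png",optics.read_camera("wrist")[60:360,140:440,::-1])
c,si=np.cos(np.radians(-9)),np.sin(np.radians(-9))
g=lambda s:(541.8+s*c,-146+s*si)
plan([(*g(73.5),250,-9)])
E
```

```text
t: 23.55
position: [547.8, -287.3, 264.1]
tcp_rot: [0.037, 0.703, -0.041, 0.709]
wrist_force: [0.9, -1.6, -0.1]
width: 36.4
(np.float64(614.3950930337426), np.float64(-157.49793318045698), 250) [0.036, 0.454, 0.1735] [0.0293, 0.004, 0.002]
```

```bash
python3 -m handwheel '[[[0.036,0.454,0.173],[0.029,0.004,0.002],165],[[0.036,0.454,0.173],[0.029,0.004,0.002],165],[[0.036,0.454,0.173],[0.029,0.004,0.002],165],[[0.036,0.454,0.173],[0.029,0.004,0.002],165],[[0.036,0.454,0.173],[0.029,0.004,0.002],165],[[0.036,0.454,0.173],[0.029,0.004,0.002],165],[[0.036,0.454,0.173],[0.029,0.004,0.002],165]]'
python3 - <<'E'
from h import *
import cv2
w=optics.read_camera("wrist"); p=optics.camera_params("wrist")
cv2.imwrite("pics/w12.png",np.hstack([cv2.imread("pics/w11.png"),w[60:360,140:460,::-1]]))
c,si=np.cos(np.radians(-9)),np.sin(np.radians(-9))
g=lambda s:(541.8+s*c,-146+s*si)
print(proj("wrist",[[*g(s),110] for s in(-40,73.5,116)],p).round(1)-[140-300,60])
plan([(*g(73.5),191,-9)])
E
```

```text
t: 24.18
position: [612.9, -157.0, 245.7]
tcp_rot: [0.056, 0.707, -0.054, 0.703]
wrist_force: [-0.0, -1.3, 0.5]
width: 30.4
[[280.8 170.2]
 [451.8 170.3]
 [516.2 170.3]]
(np.float64(614.3950930337426), np.float64(-157.49793318045698), 191) [0.1827, 0.0003, 0.0064] [-0.0002, -0.004, -0.0017]
```

View pics/w12.png

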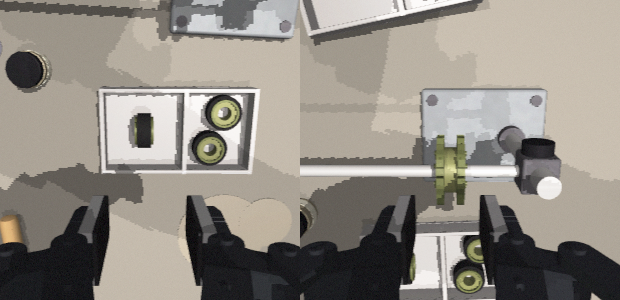

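The roller stands in its cell. The sprocket is at (451,170) as predicted, and the clamp begins at 516. I go down slowly, watching the force near the post.

```bash
python3 -m handwheel '[[[0.05,0,0.006],[0,-0.004,-0.002],165],[[0.09,0,0.006],[0,-0.004,-0.002],165],[[0.12,0,0.005],[0,-0.004,-0.002],165],[[0.135,0,0.004],[0,-0.004,-0.002],165],[[0.15,0,0.004],[0,-0.004,-0.002],165],[[0.15,0,0.004],[0,-0.004,-0.002],165]]'; python3 -m handwheel '[[[0.01,0,0],[0,0,0],165],[[0.02,0,0],[0,0,0],165],[[0.026,0,0],[0,0,0],165],[[0.026,0,0],[0,0,0],165]]'
```

```text
t: 24.73
position: [613.8, -157.1, 200.5]
tcp_rot: [0.055, 0.705, -0.056, 0.705]
wrist_force: [0.2, 0.4, -0.5]
width: 29.9
t: 25.07
position: [614.1, -156.8, 193.0]
tcp_rot: [0.055, 0.705, -0.055, 0.705]
wrist_force: [0.8, -1.0, 0.2]
width: 29.9
```

```bash
python3 -m handwheel '[[[0,0,0],[0,0,0],180],[[0,0,0],[0,0,0],190],[[0,0,0],[0,0,0],200],[[0,0,0],[0,0,0],210],[[0,0,0],[0,0,0],255],[[0,0,0],[0,0,0],255],[[0,0,0],[0,0,0],255]]'
python3 -m handwheel '[[[-0.008,0,0],[0,0,0],255],[[-0.008,0,0],[0,0,0],255],[[-0.008,0,-0.02],[0,0,0],255],[[-0.008,0,-0.05],[0,0,0],255],[[-0.008,0,-0.1],[0,0,0],255],[[-0.008,0,-0.15],[0,0,0],255],[[-0.008,0,-0.2],[0,0,0],255],[[-0.008,0,-0.25],[0,0,0],255],[[-0.008,0,-0.3],[0,0,0],255],[[-0.008,0,-0.35],[0,0,0],255],[[-0.008,0,-0.35],[0,0,0],255]]'
python3 -m handwheel '[[[0,0,-0.05],[0,0,0],255],[[0,0,-0.1],[0,0,0],255],[[0,0,-0.15],[0,0,0],255],[[0,0,-0.2],[0,0,0],255],[[0,0,-0.25],[0,0,0],255],[[0,0,-0.3],[0,0,0],255],[[0,0,-0.33],[0,0,0],255],[[0,0,-0.33],[0,0,0],255]]'
python3 -c "
from h import *
plan([(549.6,-6.3,260,2.7)])"
```

```text
t: 25.65
position: [614.3, -156.9, 193.5]
tcp_rot: [0.055, 0.705, -0.056, 0.705]
wrist_force: [1.2, -0.8, 4.5]
width: 16.5
t: 26.57
position: [507.8, -139.7, 195.6]
tcp_rot: [0.055, 0.705, -0.055, 0.704]
wrist_force: [1.2, -1.0, -1.0]
width: 16.8
t: 27.23
position: [411.4, -124.6, 195.6]
tcp_rot: [0.055, 0.705, -0.056, 0.705]
wrist_force: [0.4, -0.2, -1.0]
width: 16.9
(549.6, -6.3, 260) [-0.2148, 0.4615, 0.3932] [-0.13, -0.0001, 0.0001]
```

```bash
python3 -m handwheel '[[[-0.1,0,-0.02],[0,0,0],255],[[-0.2,0,-0.02],[0,0,0],255],[[-0.215,0.1,0],[-0.05,0,0],255],[[-0.215,0.2,0.1],[-0.13,0,0],255],[[-0.215,0.461,0.393],[-0.13,0,0],255],[[-0.215,0.461,0.393],[-0.13,0,0],255],[[-0.215,0.461,0.393],[-0.13,0,0],255],[[-0.215,0.461,0.393],[-0.13,0,0],255],[[-0.215,0.461,0.393],[-0.13,0,0],255],[[-0.215,0.461,0.393],[-0.13,0,0],255],[[-0.215,0.461,0.393],[-0.13,0,0],255]]'
python3 - <<'E'
from h import *
import cv2
p=optics.camera_params("wrist");w=optics.read_camera("wrist")
cv2.imwrite("pics/w13.png",w[:,:,::-1])
# check cell by its bright floor
c=proj("wrist",[[549.6,-6.3,3]],p)[0]; print(c)
m=cv2.inRange(w,np.array([190]*3),np.array([255]*3)); n,l,st,ce=cv2.connectedComponentsWithStats(m)
for i in range(1,n):
    if st[i,4]>800: print(st[i],ce[i].round(1))
plan([(549.6,-6.3,z,2.7) for z in(120,113)])
E
```

```text
t: 28.15
position: [550.2, -7.2, 260.1]
tcp_rot: [-0.017, 0.707, 0.016, 0.707]
wrist_force: [-1.2, -0.2, -0.1]
width: 16.8
[286.9959493  190.34827755]
[ 243    0   96   78 5412] [290.3  34.9]
[ 153   74   36   37 1004] [170.2  91.8]
[ 241  150  165   87 3580] [345.2 183.8]
[ 249  156   72   71 4489] [284.9 188.6]
(549.6, -6.3, 120) [0.4674, 0.0038, -0.0019] [-0.0004, 0.0003, 0.0003]
(549.6, -6.3, 113) [0.4908, 0.0038, -0.0019] [-0.0004, 0.0003, 0.0003]
```

Bright cell floor is centred at (285,189) against a prediction of (287,190), so I lower the sprocket.

```bash
python3 -m handwheel '[[[0.12,0,0],[0,0,0],255],[[0.24,0,0],[0,0,0],255],[[0.34,0.003,-0.002],[0,0,0],255],[[0.42,0.003,-0.003],[0,0,0],255],[[0.46,0.003,-0.003],[0,0,0],255],[[0.475,0.003,-0.003],[0,0,0],255],[[0.485,0.003,-0.003],[0,0,0],255],[[0.49,0.003,-0.003],[0,0,0],255],[[0.49,0.003,-0.003],[0,0,0],255]]'; python3 -m handwheel '[[[0.002,0,0],[0,0,0],255],[[0.004,0,0],[0,0,0],255],[[0.004,0,0],[0,0,0],255]]'
```

```text
t: 28.95
position: [550.1, -6.2, 113.8]
tcp_rot: [-0.017, 0.706, 0.016, 0.707]
wrist_force: [0.5, -0.5, -0.9]
width: 16.7
t: 29.2
position: [550.0, -6.0, 112.2]
tcp_rot: [-0.017, 0.707, 0.017, 0.707]
wrist_force: [0.1, -0.7, -0.3]
width: 16.5
```

```bash
python3 -m handwheel '[[[0.001,0,0],[0,0,0],255],[[0.002,0,0],[0,0,0],255],[[0.002,0,0],[0,0,0],255]]'
```

```text
t: 29.45
position: [549.9, -6.0, 111.5]
tcp_rot: [-0.017, 0.707, 0.017, 0.707]
wrist_force: [-1.2, 0.3, 2.7]
width: 16.8
```

```bash
python3 -m handwheel '[[[0.001,0,0],[0,0,0],255],[[0.002,0,0],[0,0,0],255],[[0.002,0,0],[0,0,0],255]]'
```

```text
t: 29.7
position: [550.0, -5.9, 111.4]
tcp_rot: [-0.017, 0.706, 0.017, 0.707]
wrist_force: [-3.0, 0.0, 13.7]
width: 16.7
```

```bash
python3 -m handwheel '[[[-0.002,0,0],[0,0,0],255],[[-0.002,0,0],[0,0,0],255],[[-0.002,0,0],[0,0,0],206],[[-0.002,0,0],[0,0,0],199],[[-0.002,0,0],[0,0,0],192],[[-0.002,0,0],[0,0,0],182],[[-0.002,0,0],[0,0,0],172],[[-0.002,0,0],[0,0,0],162],[[-0.002,0,0],[0,0,0],150],[[-0.02,0,0],[0,0,0],147],[[-0.06,0,0],[0,0,0],147],[[-0.16,0,0],[0,0,0],147],[[-0.28,0,0],[0,0,0],147],[[-0.4,0,0],[0,0,0],147],[[-0.52,0,0],[0,0,0],147],[[-0.6,0,0],[0,0,0],147],[[-0.6,0,0],[0,0,0],147]]'
python3 - <<'E'
from h import *
import cv2
w=optics.read_camera("wrist")[60:360,140:440]; s=optics.read_camera("scene")[120:370,130:460]; d=optics.read_camera("side")[100:300,160:360]
cv2.imwrite("pics/w14.png",np.hstack([w,cv2.resize(s,(396,300)),])[:,:,::-1])
E
```

```text
t: 31.12
position: [550.9, -6.0, 296.0]
tcp_rot: [-0.017, 0.704, 0.016, 0.71]
wrist_force: [1.0, -0.1, 0.6]
width: 36.2
```

View pics/w14.png

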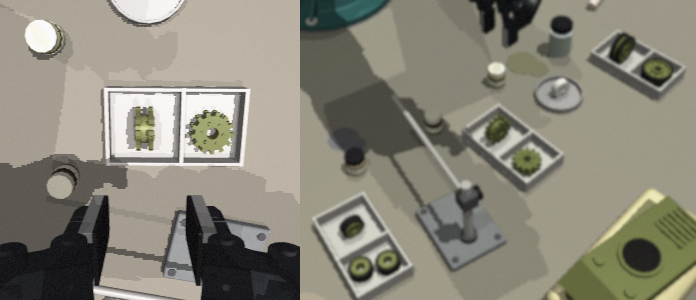

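The last view shows everything in place: sprocket at (145,128) in its cell, road wheel at (623,47) in the right-hand half of the view, roller at (352,228), collar at (560,88). The rod is bare and the jar upright at (560,37). I hand in.

```bash
python3 -c "
from h import *
print(ctrl.close_job())"
```

```text
the job is handed in; nothing more can be done
None
```

The job is done and handed in at about 31 s of the 122 s. I slid the collar off first and put it in the dish. The road wheel, roller and sprocket then came off one at a time. Each was lowered until the wrist force showed contact with the cell floor, and only then released.

- **Last checks:** the final wrist and scene pictures show each wheel in the empty cell beside its own kind, the collar in the dish, the rod bare and the jar still standing. The gripper is clear of everything.
- **Orientation:** the wheels and the collar stand on their rims rather than lying flat like the wheels already in the trays. I held them by their side faces, and they could not be laid flat from that grip.
- **Forces:** the highest wrist force reported at the end of a move was about 36 N, while setting down the collar. Because I pressed down a step too far there, I used smaller steps for the roller and sprocket.
- **Disagreements:** the gripper read 1 to 2 mm narrower than the parts' nominal widths. In the first camera fits, heights came out 2 to 8 mm low. The wrist camera then put each target within about 2 mm of its predicted place in plan.

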